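Slide the spreading board under the viewing bridge

TASK

Push the wooden spreading board with the pinned moth along the bench, in at the open end of the low viewing bridge, until it is fully home against the stop and the moth shows in the window. Push only with the fingers and keep the board flat on the bench: do not lift or tip it, and touch neither the moth nor its pins. Leave everything standing around where it is, and finish clear of the board.

Things in the scene. Friction and masses are not known exactly. Their poses are not given: they have to be found in the camera images.
- board: loose wooden spreading board, 160 mm long (x), 92 mm wide (y), 20 mm high, 0.2 to 0.45 kg, with an 8 mm groove along its top and a moth pinned on it; it slides on the bench. Origin: centre of its underside. +x points to its leading end (nearer the moth), which starts turned roughly towards the bridge's open end.
- moth: fragile moth, about 70 mm across, pinned on top of the board and fixed to it. Origin at the level of the board's underside, 28 mm ahead of the board's origin along x; it covers 13 to 62 mm ahead of that origin (the board's rear half is bare). Its three pins (on the centre line and 32 mm either side) reach 32 mm above the bench.
- bridge: low wooden bridge fixed to the bench: deck 120 mm (x) by 144 mm (y), underside 36 mm and top 50 mm above the bench, on two side cheeks 16 mm thick with a 112 mm wide passage between. Origin: centre, at bench level. +x is the way the board slides in: the open end is at x = -60 mm. With the board home its origin is at bridge x = -28 mm and 48 mm of it stand out in front.
- stop (a point): middle of the inner face, at bench level, of the 18 mm high aluminium stop strip that closes the far end of the passage, at bridge x = +52 mm; same axes as the bridge
- window (a point): centre of the 60 mm (x) by 70 mm (y) open window in the bridge's deck, at the deck's top, 50 mm above the bench
- vial_deck: bystander: small glass vial, 26 mm across, 48 mm tall, white cap, standing on the bridge's deck near its stop end. Origin: centre of its underside.
- vial_side: bystander: the same kind of vial on the bench, beside the bridge on its far side from the robot. Origin: centre of its underside.
- step_block: bystander: small wooden three-step pinning block, 50 x 28 x 30 mm, on the bench beside the bridge on the robot's side. Origin: centre of its underside.
- mug: bystander: dark mug, 80 mm across, 100 mm tall. Origin: centre of its underside.
- wash_bottle: bystander: white wash bottle, 64 mm across, 130 mm tall, red cap. Origin: centre of its underside.
- jar: bystander: glass jar, 60 mm across, 60 mm tall, black cap. Origin: centre of its underside.
Not all that is in view belongs to the job. Several things have the shape of the board; the one meant has the colours described above.

How it is judged:
At the end, for the whole second after the job is handed in: The board lies flat and at rest under the bridge, its leading end within 6 mm of the stop, within 12 mm sideways of the passage's middle line and square to it within 0.08 rad, so that the moth is in the window (x of board in the frame of bridge between -0.034 and -0.023 m and y of board in the frame of bridge between -0.012 and 0.012 m and angle between the x axis of board and the x axis of bridge, either way round below 0.08 rad and angle between board's own z axis and vertical below 0.03 rad and height (world z) of board below 0.004 m and linear speed of board below 0.01 m/s); the robot touches nothing.
It fails at once if the board is tipped by more than 0.08 rad (angle between board's own z axis and vertical above 0.08 rad).
It fails at once if the board is lifted off the bench (its centre by more than 6 mm) (height (world z) of board above 0.006 m).
It fails at once if the moth or its pins are touched by anything (more than 0.3 N) (contact force between moth and anything else above 0.3 N).
It fails at once if a bystander is moved by more than 20 mm or tipped over (distance of any of vial_deck, vial_side, step_block, mug, wash_bottle, jar from where it was at the start of the episode above 0.02 m or angle between any of vial_deck, vial_side, step_block, mug, wash_bottle, jar's own z axis and vertical above 0.4 rad).
It also fails if it takes over 54 s, if anything falls off the work surface, if the arm or the gripper's body presses on something with over 40 N, if the wrist force passes 120 N, or if a joint passes its speed limit or range.

ROBOT

A 6-joint arm with a two-finger parallel gripper is mounted at the origin on the work surface. World frame = base frame: x ahead of the robot, y to its left, z up, the work surface at z = 0. Lengths are in m, angles in rad, forces in N, time in s.
With the tool pointing down it reaches from about 0.25 to 0.725 m from the base axis. Payload 4 kg.
Tool frame: the origin (TCP) lies on the centre line of the jaws, within the pads' length; the fingertips stand 17 mm ahead of it and the grasp point (between the pads) lies 2 mm behind it; z points along the fingers, y is the line along which they close (so a half turn about z gives the same grasp; the last joint's range is limited). The gripper opens to 85 mm and grips with 20 to 120 N. Pads are 22 mm wide; open, the fingers measure 114 mm over their backs; the gripper's body (76 mm by 85 mm) begins 54 mm behind the grasp point. The pads swing forward as they close: fully open they stand 13 mm farther back than shut.
Start: joints at [1.183, 0.241, 0.005, 1.335, 0, 1.571], TCP at [0.189, 0.463, 0.248] pointing down, gripper open.
Joint ranges: [-2.72, 2.72], [-1.05, 1.87], [-1.09, 1.28], [-1.99, 2.15], [-1.42, 1.44], [-3.14, 3.14]. Speed limits (rad/s): [2.79, 2.79, 3.14, 3.14, 3.14, 3.14].

INTERFACE

Orientations are given as a unit quaternion [x, y, z, w].
In Python, from workcell import get_obs, imaging, order gives the robot as it stands.
- The arm moves only by the tool apply_moves, never from a script. Its argument "targets" is a list that holds one entry, the list of rows, each a list of 5 numbers: the shift along the world's x, y, z in units of 40 mm (1.0 is 40 mm), then the turn about the world's z in degrees, then the gripper command: -1 is shut, 1 is fully open, values between are in proportion. In form: [[[dx, dy, dz, turn, fingers], ...]]. A call has 1 to 8 rows; each row shifts and turns the commanded pose from where the row before left it; what a row does not reach is not made up. A row lasts 1/12 s, in which the tool goes at most 41.7 mm and 7.16 degrees, less where a joint would pass 70% of its speed; a pose out of reach is approached as far as the arm can. A call is refused whole if a number of a shift passes 1 or a number of a turn 7.16, either way. A call with a gripper value outside its range is refused whole. The fingers move at their own pace and stop on an object; the grip force is fixed at half the most. Time passes only in rows, so rows that do not move let the fingers close. It gives the time, the measured TCP pose, the force, the opening and the grip force at its end, in the units of the state.
- get_obs(): the state, without advancing time (a new reading comes with each control period).
- imaging.camera(name): name is "scene" or "top"; returns (picture, depth): 420x560x3 uint8, blue, green, red; 420x560 float32, m along the optical axis (not along the pixel's ray), 0 where there is no reading.
- imaging.get_calibration(name): a dict with "camera_matrix" (3x3 intrinsics, pixels), "eye" and "rotation" of the camera in the world. Camera axes: x right, y down, z forward; pixel columns grow to the right and rows downward; lengths in m; the calibration is good to about 2 mm. A picture is of the moment at which its call begins. get_calibration takes no time and is no camera call.
- order.job_done(): hands the job in; it is judged then, once.
The state is a dict: "clock": time; "joint_pos": joint angles; "joint_vel": joint speeds; "tau": joint torques, N m; "eef_pos": TCP position; "tool_rot": TCP orientation; "ft_force": force on the tool from outside, world axes, zero at the start; "ft_torque": the same for the moment, N m; "grip_width": finger opening in m; "grasp_force": force on a finger pad.
Only numpy, scipy, OpenCV 4.12 (cv2) and the standard library are available. Lean on these libraries where they do the work, as an engineer would, in place of code of your own. Each camera call takes 0.05 s, during which the arm holds its last target. There are 200 camera calls.

## Working session

There is one attempt and no reset: what is moved stays moved. The work goes in short steps, Python scripts to look and compute and a tool call to move; the robot and the scene stay as the last step left them, time stands still between calls to the robot, and variables do not carry over. Pictures are saved under pics/ and viewed, at most 10 in all, crops included, and the job is handed in when it is done.

Besides the shell and the picture viewer there is one more tool, called after "Emit:" in YAML: its name, and indented under it one key for each argument. apply_moves: Moves the arm, as the interface text tells. Its arguments: {"type":"object","properties":{"targets":{"type":"array","items":{"type":"array","items":{"type":"array","items":{"type":"number"}}}}},"required":["targets"]}

```bash
mkdir -p pics; cat > h.py <<'E'
import numpy as np, cv2
from workcell import get_obs, imaging, order
def snap(n):
    p,d=imaging.camera(n); return p,d,imaging.get_calibration(n)
def pts(d,c):
    K=np.array(c["camera_matrix"]);R=np.array(c["rotation"]);e=np.array(c["eye"])
    v,u=np.mgrid[:d.shape[0],:d.shape[1]]
    r=np.stack([(u-K[0,2])/K[0,0],(v-K[1,2])/K[1,1],np.ones(d.shape)],-1)
    return e+(r*d[...,None])@R.T
def cast(uv,c,z):
    K=np.array(c["camera_matrix"]);R=np.array(c["rotation"]);e=np.array(c["eye"])
    uv=np.atleast_2d(uv).astype(float)
    r=np.c_[(uv[:,0]-K[0,2])/K[0,0],(uv[:,1]-K[1,2])/K[1,1],np.ones(len(uv))]@R.T
    return e+r*((z-e[2])/r[:,2])[:,None]
E
python3 - <<'E'
from h import *
for n in("scene","top"):
    p,d,c=snap(n); cv2.imwrite(f"pics/{n}0.png",p); np.savez(f"{n}0.npz",p=p,d=d); print(n,c)
print(get_obs())
E
```

```text
scene {'camera_matrix': array([[399.25016647,   0.        , 284.13885376],
       [  0.        , 399.25016647, 209.14367276],
       [  0.        ,   0.        ,   1.        ]]), 'eye': array([1.11265188, 0.04520765, 0.70251667]), 'rotation': array([ 0.6518759 ,  0.66571524, -0.25840235, -0.25516515])}
top {'camera_matrix': array([[406.4604263 ,   0.        , 279.54610665],
       [  0.        , 406.4604263 , 214.29971213],
       [  0.        ,   0.        ,   1.        ]]), 'eye': array([0.41528612, 0.01219277, 1.09012343]), 'rotation': array([ 0.71204533, -0.70121885,  0.01838093, -0.0307526 ])}
{'clock': 0.1, 'joint_pos': array([ 1.18300310e+00,  2.41357169e-01,  3.86832829e-03,  1.33519136e+00,
       -2.09414713e-05,  1.57079666e+00]), 'joint_vel': array([-1.39121350e-03, -2.29528917e-03,  2.26862039e-03, -4.31085845e-04,
        1.53706888e-03,  3.67969836e-05]), 'tau': array([-6.21535855e-04, -3.73138797e+01,  2.53009844e+01,  1.08416949e-02,
       -7.73231523e-05,  6.33779365e-06]), 'eef_pos': array([0.18887993, 0.46238385, 0.24749577]), 'tool_rot': array([ 1.92684012e-01,  9.81260406e-01, -9.26305615e-04, -1.71221876e-04]), 'ft_force': array([-0.10454093, -0.304956  , -0.48178446]), 'ft_torque': array([-0.01755157, -0.02878526,  0.00874649]), 'grasp_force': 0.0, 'grip_width': 0.0854662512198389}
```

View pics/scene0.png

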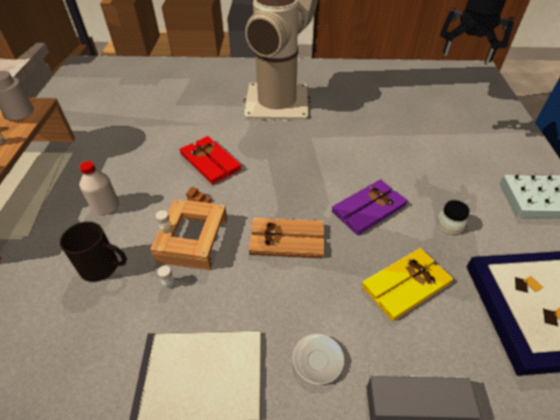

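View pics/top0.png

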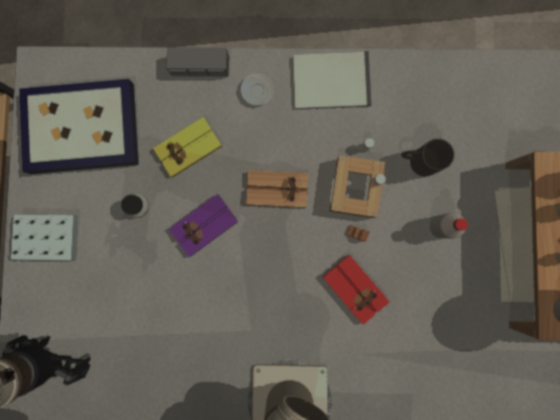

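The scene view shows the wooden board at (287,238) and the bridge at (190,233). In the top view they are at (277,189) and (358,186), with the moth end pointing right (about -y). The vials are at (369,142) and (380,179), the step block at (357,234).

```bash
cat >> h.py <<'E'
from scipy.spatial.transform import Rotation as Ro
_g=imaging.get_calibration
def cal(n):
    c=dict(_g(n)); c["rotation"]=Ro.from_quat(c["rotation"]).as_matrix(); return c
def rect(m,c,z):
    k=max(cv2.findContours(m.astype(np.uint8),0,2)[0],key=cv2.contourArea)
    w=cast(k[:,0,:],c,z)[:,:2]
    (cx,cy),s,a=cv2.minAreaRect((w*1000).astype(np.float32))
    return np.round([cx,cy,*s,a],1),cv2.boundingRect(k)
def wood(p):
    h=cv2.cvtColor(p,cv2.COLOR_BGR2HSV)
    return cv2.inRange(h,(5,90,60),(20,255,255))>0
E
python3 - <<'E'
from h import *
for n,bb,br in(("top",(235,160,315,220),(322,145,395,222)),("scene",(240,205,335,265),(145,190,232,280))):
    z=np.load(n+"0.npz");p,d=z["p"],z["d"];c=cal(n);P=pts(d,c);W=wood(p)
    for nm,b,h0,h1,zz in(("board",bb,.012,.03,.02),("bridge",br,.042,.06,.05)):
        m=np.zeros(d.shape,bool);m[b[1]:b[3],b[0]:b[2]]=1
        H=P[...,2]
        mm=m&(H>h0)&(H<h1); print(n,nm,"height",mm.sum(),rect(mm,c,zz) if mm.sum()>50 else 0, "colour",rect(m&W,c,zz), np.median(H[m&W]))
        hh=H[mm]; q=P[mm]; print("  depth pts", np.round(q.min(0),3),np.round(q.max(0),3),np.round(np.median(hh),4))
z=np.load("top0.npz")
cv2.imwrite("pics/topcrop.png",cv2.resize(z["p"][130:250,230:410],None,fx=4.4,fy=4.4,interpolation=cv2.INTER_CUBIC))
E
```

```text
top board height 1911 (array([558.6,  40. , 159.5,  92.2,  87.8]), (246, 170, 62, 38)) colour (array([558.4,  40.8, 158.5,  91.6,  88. ]), (246, 170, 62, 37)) 0.018327121513259437
  depth pts [ 0.476 -0.04   0.012] [0.608 0.15  0.029] 0.0185
top bridge height 1922 (array([ 563.8, -168.3,  120.2,  144.7,   82.3]), (331, 156, 54, 61)) colour (array([ 563.1, -167.4,  121.3,  145.6,   82. ]), (330, 156, 55, 61)) 0.04847085361465431
  depth pts [ 0.487 -0.237  0.042] [ 0.672 -0.101  0.059] 0.0485
scene board height 2390 (array([564.2,  42.2, 158.7,  96.8,  87.8]), (249, 218, 75, 38)) colour (array([566.4,  42.2, 162.7, 106.7,  87.8]), (248, 217, 77, 42)) 0.018059674219504884
  depth pts [ 0.468 -0.039  0.012] [0.61  0.152 0.028] 0.0184
scene bridge height 2434 (array([ 569.2, -164.9,  121.9,  149.5,   81.9]), (151, 200, 75, 59)) colour (array([ 564.5, -160. ,  136.8,  210.2,   82.1]), (150, 190, 77, 81)) 0.04741746026342353
  depth pts [ 0.486 -0.235  0.042] [ 0.691 -0.097  0.06 ] 0.0482
```

View pics/topcrop.png

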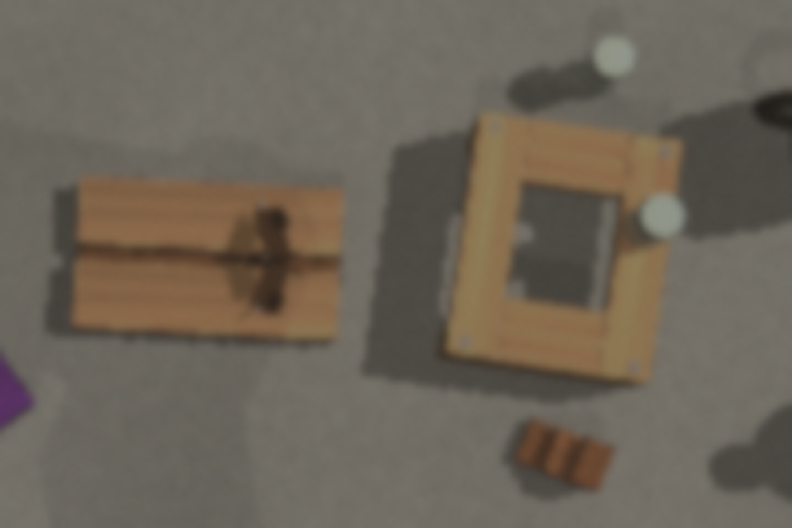

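Emit:
apply_moves:
  targets:
    - [[0.49,-0.73,0,1.0,0.4],[0.49,-0.73,0,1.0,0.4],[0.49,-0.73,0,1.0,0.4],[0.49,-0.73,0,1.0,0.4],[0.49,-0.73,0,1.0,0.4],[0.49,-0.73,0,1.0,0.4],[0.49,-0.73,0,1.0,0.4]]

```text
clock: 0.68
eef_pos: [0.3266, 0.2568, 0.248]
tool_rot: [0.132, 0.991, -0.0, -0.0]
ft_force: [0.7, 1.1, -0.8]
grip_width: 0.0597
grasp_force: 0.0
```

Emit:
apply_moves:
  targets:
    - [[0.49,-0.73,0,1.0,0.4],[0.49,-0.73,0,1.0,0.4],[0.49,-0.73,0,1.0,0.4],[0.49,-0.73,0,1.0,0.4],[0.49,-0.73,0,1.0,0.4],[0.49,-0.73,0,1.0,0.4],[0.49,-0.73,0,1.2,0.4],[0,0,-1,0,0.4]]

```text
clock: 1.35
eef_pos: [0.4719, 0.0501, 0.2145]
tool_rot: [0.073, 0.997, 0.0, 0.009]
ft_force: [3.0, 0.0, 0.2]
grip_width: 0.0601
grasp_force: 0.0
```

Emit:
apply_moves:
  targets:
    - [[0,0,-1,0,0.4],[0,0,-1,0,0.4],[0,0,-0.8,0,0.4],[0,0,-0.5,0,0.4],[0,0,-0.3,0,0.4],[0,0,0,0,0.4],[0,0,0,0,0.4]]

```text
clock: 1.93
eef_pos: [0.4626, 0.054, 0.0636]
tool_rot: [0.07, 0.998, -0.0, -0.001]
ft_force: [-0.1, -0.6, 0.6]
grip_width: 0.0598
grasp_force: 0.0
```

```bash
python3 - <<'E'
from h import *
p,d,_=snap("scene");c=cal("scene");P=pts(d,c)
m=(abs(P[...,0]-.463)<.03)&(abs(P[...,1]-.054)<.08)&(P[...,2]>.02)&(P[...,2]<.2)
q=P[m];
for a in np.arange(-.08,.08,.01):
    s=q[(q[:,1]-.054>=a)&(q[:,1]-.054<a+.01)]
    if len(s)>3: print(round(a,2),len(s),np.round(np.percentile(s[:,2],[0,5,50]),3),np.round(np.percentile(s[:,0],[5,50,95]),3))
v,u=np.where(m);print(u.min(),u.max(),v.min(),v.max())
cv2.imwrite("pics/s1.png",cv2.resize(p[120:290,140:380],None,fx=3.2,fy=3.2))
E
```

```text
-0.07 53 [0.11  0.117 0.145] [0.45  0.467 0.468]
-0.06 133 [0.095 0.102 0.134] [0.449 0.467 0.47 ]
-0.05 97 [0.059 0.073 0.105] [0.448 0.461 0.467]
-0.04 169 [0.052 0.061 0.116] [0.454 0.47  0.482]
-0.03 154 [0.053 0.065 0.138] [0.455 0.476 0.491]
-0.02 47 [0.119 0.121 0.144] [0.472 0.479 0.482]
-0.01 60 [0.116 0.12  0.136] [0.472 0.474 0.479]
-0.0 56 [0.118 0.12  0.138] [0.473 0.476 0.485]
0.01 66 [0.119 0.12  0.145] [0.476 0.483 0.486]
0.02 123 [0.056 0.11  0.14 ] [0.477 0.482 0.492]
0.03 199 [0.053 0.065 0.118] [0.462 0.479 0.486]
0.04 108 [0.058 0.068 0.103] [0.463 0.475 0.48 ]
0.05 119 [0.098 0.102 0.136] [0.467 0.483 0.485]
0.06 72 [0.1   0.113 0.15 ] [0.464 0.484 0.486]
262 326 145 197
```

View pics/s1.png

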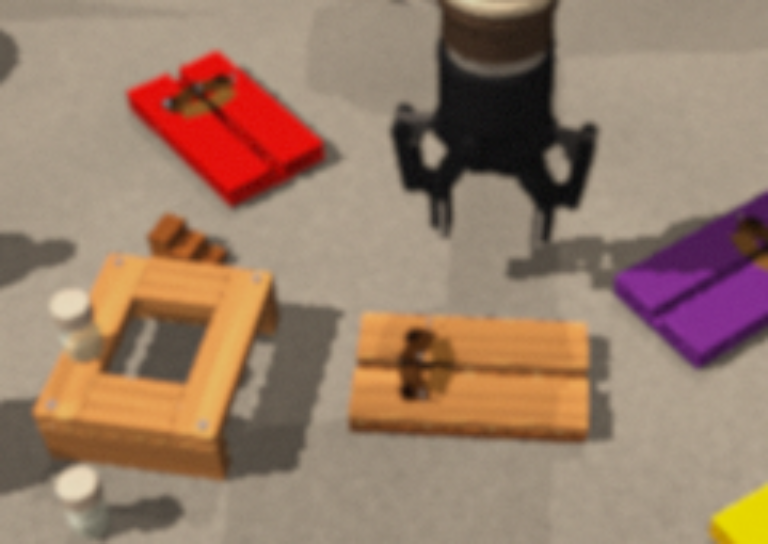

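The gripper's open fingers are at crop (440,235) and (547,240), beside the board's robot side. The tips are about 12 mm below the TCP. Next: lower, then push sideways.

Emit:
apply_moves:
  targets:
    - [[0,0,-0.6,0,0.4],[0,0,-0.35,0,0.4],[0,0,-0.15,0,0.4],[0,0,-0.05,0,0.4],[0,0,0,0,0.4],[0,0,0,0,0.4]]

```text
clock: 2.48
eef_pos: [0.4645, 0.0542, 0.0194]
tool_rot: [0.07, 0.998, 0.0, 0.001]
ft_force: [0.4, 0.6, -0.2]
grip_width: 0.0596
grasp_force: 0.0
```

Emit:
apply_moves:
  targets:
    - [[0.15,-0.02,0,0,0.4],[0.15,-0.02,0,0,0.4],[0.15,-0.02,0,0,0.4],[0.1,-0.013,0,0,0.4],[0.1,-0.013,0,0,0.4],[0.1,-0.013,0,0,0.4],[0.1,-0.013,0,0,0.4],[0.1,-0.013,0,0,0.4]]

```text
clock: 3.15
eef_pos: [0.501, 0.0493, 0.0181]
tool_rot: [0.07, 0.998, 0.0, -0.001]
ft_force: [-4.1, 0.8, 2.6]
grip_width: 0.0604
grasp_force: 1.7
```

Emit:
apply_moves:
  targets:
    - [[0.1,-0.013,0,0,0.4],[0.1,-0.013,0,0,0.4],[0.1,-0.013,0,0,0.4],[0.1,-0.013,0,0,0.4],[0.1,-0.013,0,0,0.4],[0.1,-0.013,0,0,0.4],[0.05,-0.007,0,0,0.4],[0,0,0,0,0.4]]

```text
clock: 3.82
eef_pos: [0.5285, 0.0454, 0.0184]
tool_rot: [0.07, 0.998, -0.0, 0.001]
ft_force: [-0.1, 0.3, -0.1]
grip_width: 0.0594
grasp_force: 0.0
```

```bash
cat >> h.py <<'E'
th=np.deg2rad(82.2-180);F=np.array([np.cos(th),np.sin(th)]);L=np.array([-F[1],F[0]]);B=np.array([.5638,-.168])
def br(xy): v=np.asarray(xy)[:2]-B; return np.round([v@F*1000,v@L*1000],1)
E
cat > look.py <<'E'
from h import *; import sys
p,d,_=snap("top");c=cal("top");P=pts(d,c);H=P[...,2]
b=(235,140,345,220);m=np.zeros(d.shape,bool);m[b[1]:b[3],b[0]:b[2]]=1
m&=wood(p)&(H<.034)
m=cv2.morphologyEx(m.astype(np.uint8),cv2.MORPH_CLOSE,np.ones((5,5)))
r,bb=rect(m,c,.02);print(r,bb,"bridge frame",br(r[:2]/1000)," tcp",br(get_obs()["eef_pos"]),get_obs()["eef_pos"])
cv2.imwrite(sys.argv[1],cv2.resize(p[110:260,210:410],None,fx=4,fy=4))
E
python3 look.py pics/t2.png
```

```text
[576.6 -30.7  90.9  39.8   0.7] (296, 165, 16, 35) bridge frame [-137.8   -6. ]  tcp [-206.7  -64. ] [0.52843993 0.04547921 0.01844485]
```

View pics/t2.png

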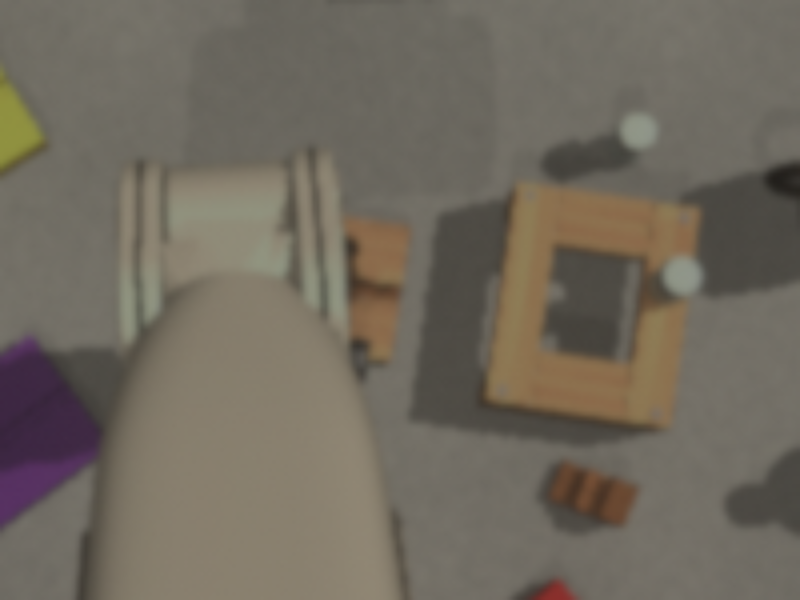

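The arm hides most of the board. Its leading end shows at crop (410,222)–(386,362), roughly parallel to the bridge's open end at (518,183)–(486,402).

```bash
python3 - <<'E'
from h import *
c=cal("top")
for u in((410,222),(386,362)):
    w=cast([[210+u[0]/4,110+u[1]/4]],c,.02)[0];print(w,br(w))
p,d,_=snap("scene");c=cal("scene");P=pts(d,c)
H=P[...,2];m=wood(p)&(H>.012)&(H<.026)
m[:, :225]=0; m[:,345:]=0; m[:190]=0;m[275:]=0
r,b=rect(m,c,.02);print(r,b,br(r[:2]/1000))
E
```

```text
[ 0.62094812 -0.05400881  0.02      ] [-120.7   41.1]
[ 0.52724539 -0.03913363  0.02      ] [-122.7  -53.7]
[587.5  34.2 159.3 101.2  82. ] (242, 224, 80, 45) [-203.5   -4. ]
```

Emit:
apply_moves:
  targets:
    - [[0.08,-0.011,0,0,0.4],[0.08,-0.011,0,0,0.4],[0,0,0,0,0.4],[-0.2,0.03,0,0,0.4],[-0.4,0.05,0,0,0.4],[0,0,0,0,0.4],[0,0,0.6,0,0.4],[0,0,0.9,0,0.4]]

```text
clock: 4.58
eef_pos: [0.5069, 0.0477, 0.0758]
tool_rot: [0.07, 0.998, -0.001, -0.004]
ft_force: [1.9, -0.2, -0.1]
grip_width: 0.0596
grasp_force: 0.0
```

Emit:
apply_moves:
  targets:
    - [[0,0,0.8,-7,0.4],[0,0,0.5,-7,0.4],[0,0.4,0,-7,0.4],[0,0.4,0,-7,0.4],[0,0.4,0,-7,0.4],[0,0.4,0,-7,0.4],[0,0.4,0,-7,0.4],[0,0.3,0,-7,0.4]]

```text
clock: 5.25
eef_pos: [0.5105, 0.1413, 0.1306]
tool_rot: [0.532, 0.847, 0.001, 0.001]
ft_force: [-0.7, 0.1, 0.0]
grip_width: 0.0598
grasp_force: 0.0
```

Emit:
apply_moves:
  targets:
    - [[0.4,0,0,-7,0.4],[0.4,0,0,-7,0.4],[0.4,0,0,-7,0.4],[0.4,0,0,-7,0.4],[0.4,0,0,-6,0.4],[0.3,0,0,0,0.4],[0,0,0,0,0.4],[0,0,0,0,0.4]]

```text
clock: 5.92
eef_pos: [0.6023, 0.1399, 0.13]
tool_rot: [0.755, 0.656, 0.0, 0.0]
ft_force: [-1.2, 0.2, -0.3]
grip_width: 0.0599
grasp_force: 0.0
```

```bash
python3 look.py pics/t3.png; python3 -c "
from h import *
o=get_obs();q=o['tool_rot'];print(q,np.degrees(2*np.arctan2(q[1],q[0]))-90,o['joint_pos'])"
```

```text
[589.9  31.5 158.8  91.9  82.2] (250, 156, 63, 42) bridge frame [-201.2   -1.2]  tcp [-310.2   -4.4] [0.60154335 0.1399224  0.130013  ]
[ 7.54748010e-01  6.56014759e-01 -2.44908713e-04 -1.31074556e-04] -8.006717686886205 [2.28540602e-01 5.41742278e-01 1.40635433e-01 1.17024503e+00
 2.45658326e-06 1.93908051e+00]
```

Emit:
apply_moves:
  targets:
    - [[0.1,0,0,0,0.4],[0,0,-0.8,0,0.4],[0,0,-0.8,0,0.4],[0,0,-0.7,0,0.4],[0,0,-0.35,0,0.4],[0,0,-0.15,0,0.4],[0,0,0,0,0.4],[0,0,0,0,0.4]]

```text
clock: 6.63
eef_pos: [0.6063, 0.1402, 0.0191]
tool_rot: [0.755, 0.656, 0.0, 0.0]
ft_force: [0.4, 1.1, 0.9]
grip_width: 0.0596
grasp_force: 0.0
```

Emit:
apply_moves:
  targets:
    - [[-0.0136,-0.099,0,0,0.4],[-0.0136,-0.099,0,0,0.4],[-0.0136,-0.099,0,0,0.4],[-0.0136,-0.099,0,0,0.4],[-0.0136,-0.099,0,0,0.4],[-0.0136,-0.099,0,0,0.4],[-0.0136,-0.099,0,0,0.4],[-0.0136,-0.099,0,0,0.4]]

```text
clock: 7.3
eef_pos: [0.6023, 0.1088, 0.0191]
tool_rot: [0.755, 0.656, 0.001, -0.0]
ft_force: [-0.4, 4.0, 3.9]
grip_width: 0.0598
grasp_force: 2.2
```

Emit:
apply_moves:
  targets:
    - [[-0.0136,-0.099,0,0,0.4],[-0.0136,-0.099,0,0,0.4],[-0.0136,-0.099,0,0,0.4],[-0.0136,-0.099,0,0,0.4],[-0.0136,-0.099,0,0,0.4],[-0.0136,-0.099,0,0,0.4],[-0.0136,-0.099,0,0,0.4],[-0.0136,-0.099,0,0,0.4]]

```text
clock: 7.97
eef_pos: [0.597, 0.0762, 0.0182]
tool_rot: [0.755, 0.656, -0.0, -0.0]
ft_force: [0.5, 3.3, 2.5]
grip_width: 0.0602
grasp_force: 1.9
```

```bash
cat > sc.py <<'E'
from h import *; import sys
p,d,_=snap("scene");c=cal("scene");P=pts(d,c)
H=P[...,2];m=wood(p)&(H>.012)&(H<.026)&(P[...,1]>-.105)
m[:,345:]=0; m[:190]=0;m[285:]=0
r,b=rect(m,c,.02);print(r,b,br(r[:2]/1000)); print("tcp",br(get_obs()["eef_pos"]),get_obs()["eef_pos"])
cv2.imwrite(sys.argv[1],cv2.resize(p[140:290,140:350],None,fx=3.6,fy=3.6))
E
python3 sc.py pics/s4.png
```

```text
[588.4 -11.6 159.9  96.2  82.1] (221, 223, 76, 45) [-158.3    3.1]
tcp [-245.5   -0.3] [0.59680431 0.07527585 0.01812663]
```

View pics/s4.png

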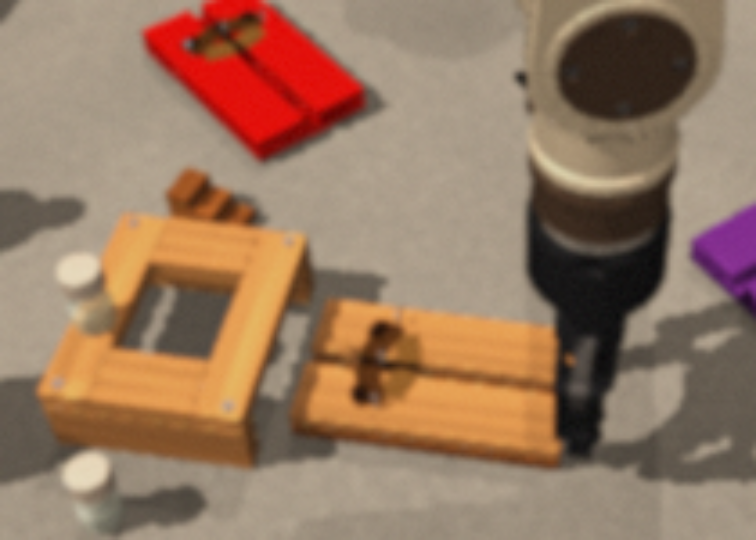

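The board is square to the bridge with its leading end just short of the open end (crop (310,380)), and the fingers are behind it at (590,420). Continuing to push.

Emit:
apply_moves:
  targets:
    - [[-0.0136,-0.099,0,0,0.4],[-0.0136,-0.099,0,0,0.4],[-0.0136,-0.099,0,0,0.4],[-0.0136,-0.099,0,0,0.4],[-0.0136,-0.099,0,0,0.4],[-0.0136,-0.099,0,0,0.4],[-0.0136,-0.099,0,0,0.4],[-0.0136,-0.099,0,0,0.4]]

```text
clock: 8.68
eef_pos: [0.5925, 0.0444, 0.0181]
tool_rot: [0.755, 0.656, -0.0, -0.0]
ft_force: [0.8, 2.1, 1.1]
grip_width: 0.0601
grasp_force: 1.3
```

Emit:
apply_moves:
  targets:
    - [[-0.0136,-0.099,0,0,0.4],[-0.0136,-0.099,0,0,0.4],[-0.0136,-0.099,0,0,0.4],[-0.0136,-0.099,0,0,0.4],[-0.0136,-0.099,0,0,0.4],[-0.0136,-0.099,0,0,0.4],[-0.0136,-0.099,0,0,0.4],[-0.0136,-0.099,0,0,0.4]]

```text
clock: 9.35
eef_pos: [0.5882, 0.0128, 0.0181]
tool_rot: [0.755, 0.656, -0.0, -0.0]
ft_force: [0.6, 1.9, 0.6]
grip_width: 0.0599
grasp_force: 0.8
```

Emit:
apply_moves:
  targets:
    - [[-0.0136,-0.099,0,0,0.4],[-0.0136,-0.099,0,0,0.4],[-0.0136,-0.099,0,0,0.4],[-0.0136,-0.099,0,0,0.4],[-0.0136,-0.099,0,0,0.4],[-0.0136,-0.099,0,0,0.4],[-0.0136,-0.099,0,0,0.4],[0,0,0,0,0.4]]

```text
clock: 10.02
eef_pos: [0.5845, -0.0155, 0.0183]
tool_rot: [0.755, 0.656, -0.0, 0.0]
ft_force: [-0.0, -0.5, -0.7]
grip_width: 0.0597
grasp_force: 0.0
```

```bash
python3 sc.py pics/s5.png
```

```text
[606.6 -67.7  80.8  45.1  81.8] (217, 240, 36, 22) [-105.2   28.8]
tcp [-1.542e+02 -1.000e-01] [ 0.58464215 -0.01526201  0.01841241]
```

View pics/s5.png

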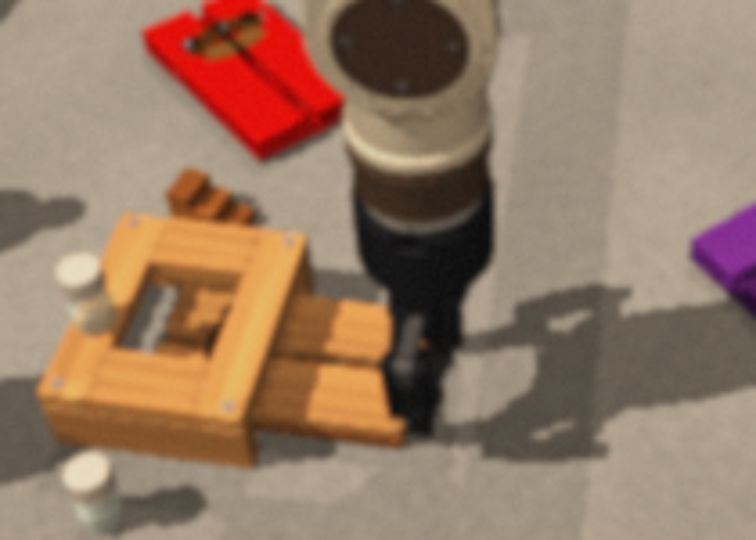

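The board is sliding in square, with its leading end visible in the window at crop (170,320). About 35 mm remain.

Emit:
apply_moves:
  targets:
    - [[-0.0136,-0.099,0,0,0.4],[-0.0136,-0.099,0,0,0.4],[-0.0136,-0.099,0,0,0.4],[-0.0136,-0.099,0,0,0.4],[-0.0136,-0.099,0,0,0.4],[-0.0136,-0.099,0,0,0.4],[-0.0068,-0.05,0,0,0.4],[-0.0068,-0.05,0,0,0.4]]

```text
clock: 10.73
eef_pos: [0.581, -0.0424, 0.0185]
tool_rot: [0.755, 0.656, 0.0, 0.0]
ft_force: [0.7, 2.7, 0.7]
grip_width: 0.0597
grasp_force: 1.3
```

Emit:
apply_moves:
  targets:
    - [[-0.0068,-0.05,0,0,0.4],[-0.0034,-0.025,0,0,0.4],[-0.0034,-0.025,0,0,0.4],[0,0,0,0,0.4]]

```text
clock: 11.07
eef_pos: [0.5804, -0.0463, 0.0185]
tool_rot: [0.755, 0.656, 0.0, 0.0]
ft_force: [0.8, 1.0, 1.5]
grip_width: 0.0601
grasp_force: 1.1
```

Emit:
apply_moves:
  targets:
    - [[-0.0034,-0.025,0,0,0.4],[-0.0034,-0.025,0,0,0.4],[0,0,0,0,0.4]]

```text
clock: 11.32
eef_pos: [0.5802, -0.0482, 0.0184]
tool_rot: [0.755, 0.656, 0.0, 0.0]
ft_force: [0.5, 4.1, 2.1]
grip_width: 0.0599
grasp_force: 1.4
```

Emit:
apply_moves:
  targets:
    - [[-0.0034,-0.025,0,0,0.4],[-0.0034,-0.025,0,0,0.4],[0,0,0,0,0.4]]

```text
clock: 11.57
eef_pos: [0.5799, -0.0502, 0.0184]
tool_rot: [0.755, 0.656, 0.0, 0.0]
ft_force: [1.3, 3.8, 2.5]
grip_width: 0.0596
grasp_force: 1.6
```

Emit:
apply_moves:
  targets:
    - [[-0.0034,-0.025,0,0,0.4],[0,0,0,0,0.4]]

```text
clock: 11.73
eef_pos: [0.5799, -0.0503, 0.0185]
tool_rot: [0.755, 0.656, 0.001, -0.001]
ft_force: [0.5, 6.0, 2.9]
grip_width: 0.0597
grasp_force: 3.0
```

Emit:
apply_moves:
  targets:
    - [[-0.0034,-0.025,0,0,0.4],[0,0,0,0,0.4]]

```text
clock: 11.9
eef_pos: [0.5798, -0.0504, 0.0185]
tool_rot: [0.754, 0.656, 0.002, -0.001]
ft_force: [0.6, 7.6, 2.2]
grip_width: 0.0597
grasp_force: 4.2
```

```bash
cat > gap.py <<'E'
from h import *; import sys
p,d,_=snap("scene");c=cal("scene");P=pts(d,c)
m=wood(p)&(P[...,2]>.012)&(P[...,2]<.026)&(P[...,1]>-.125)&(P[...,1]<.02)&(P[...,0]>.5)&(P[...,0]<.66)
q=P[m]-np.r_[B,0]; x=q[:,:2]@F*1000;y=q[:,:2]@L*1000
for a in range(-50,50,10):
    s=(y>=a)&(y<a+10)
    if s.sum()>3: print(a,s.sum(),np.round([x[s].min(),np.percentile(x[s],3),x[s].max()],1))
print("lateral",y.min(),y.max(),"tcp",br(get_obs()["eef_pos"]))
cv2.imwrite(sys.argv[1],cv2.resize(p[175:295,140:300],None,fx=4.8,fy=4.8,interpolation=cv2.INTER_CUBIC))
E
python3 gap.py pics/s6.png
```

```text
-50 17 [-74.5 -74.  -56.7]
-40 35 [-79.6 -79.5 -56.2]
-30 49 [-109.1 -108.1  -56. ]
-20 45 [-107.8  -83.7  -56.2]
-10 37 [-79.8 -78.6 -53.7]
0 25 [-83.2 -82.6 -55.4]
10 52 [-87.9 -85.8 -56.1]
20 64 [-92.5 -91.  -55.4]
30 86 [-109.9 -108.9  -55.5]
40 98 [-109.5 -108.8  -54.8]
lateral -65.14004134931936 74.58886901544383 tcp [-1.187e+02 -1.000e-01]
```

View pics/s6.png

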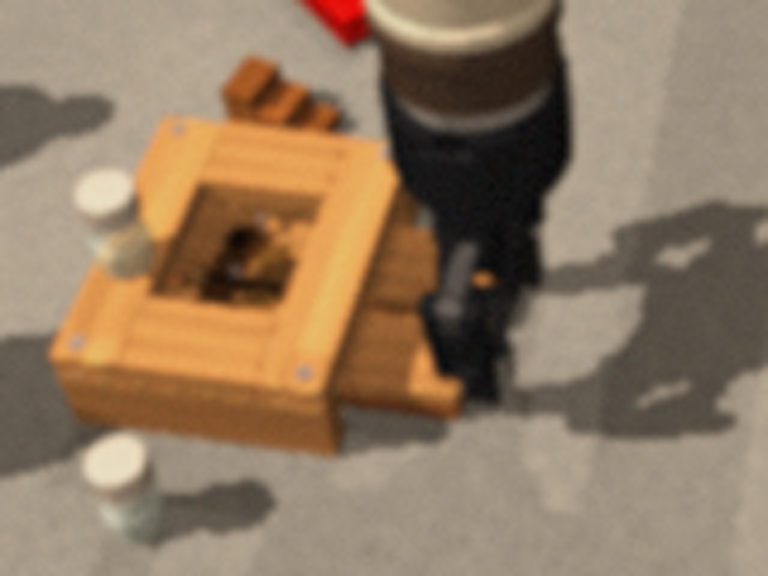

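The board is against the stop: the force rises, the TCP no longer advances, the moth shows in the window at crop (245,260), and the rear edge is at about -109 mm. Backing off.

Emit:
apply_moves:
  targets:
    - [[0.01,0.08,0,0,0.4],[0.03,0.25,0,0,0.4],[0.05,0.4,0,0,0.4],[0.05,0.4,0,0,0.4],[0.05,0.4,0.5,0,0.4],[0,0.4,0.8,0,0.4],[0,0.5,0.8,0,0.4],[0,0.5,0.8,0,0.4]]

```text
clock: 12.62
eef_pos: [0.5862, 0.0652, 0.1346]
tool_rot: [0.755, 0.656, -0.002, -0.0]
ft_force: [1.7, -0.0, 0.4]
grip_width: 0.0599
grasp_force: 0.0
```

Emit:
apply_moves:
  targets:
    - [[0,0.9,0.2,0,0.4],[0,0.9,0.2,0,0.4],[0,0.8,0,0,0.4],[0,0.3,0,0,0.4],[0,0,0,0,0.4],[0,0,0,0,0.4]]

```text
clock: 13.12
eef_pos: [0.5864, 0.1809, 0.1494]
tool_rot: [0.754, 0.656, -0.001, 0.0]
ft_force: [-0.3, 0.7, -0.9]
grip_width: 0.06
grasp_force: 0.0
```

```bash
python3 gap.py pics/s7.png; python3 - <<'E'
from h import *
p,d,_=snap("top");c=cal("top");P=pts(d,c)
m=wood(p)&(P[...,2]>.010)&(P[...,2]<.030)&(P[...,1]<.0)
m[:,:290]=0;m[:,345:]=0;m[:150]=0;m[225:]=0
print(rect(m,c,.02),br(rect(m,c,.02)[0][:2]/1000))
E
```

```text
-50 46 [-108.6 -107.5  -56.8]
-40 86 [-109.9 -108.9  -56.2]
-30 87 [-110.1 -109.   -56.1]
-20 88 [-109.6 -109.2  -56.2]
-10 87 [-109.5 -108.2  -54.1]
0 51 [-109.8 -109.3  -56. ]
10 97 [-109.7 -109.2  -55.6]
20 94 [-109.8 -109.6  -55.9]
30 101 [-109.6 -108.5  -55.3]
40 96 [-109.6 -107.2  -55.1]
lateral -67.1896092153734 73.42224821670693 tcp [-347.9  -24.7]
(array([596.1, -89.3,  50. ,  46.7,  81.2]), (316, 166, 21, 19)) [-82.4  21.3]
```

View pics/s7.png

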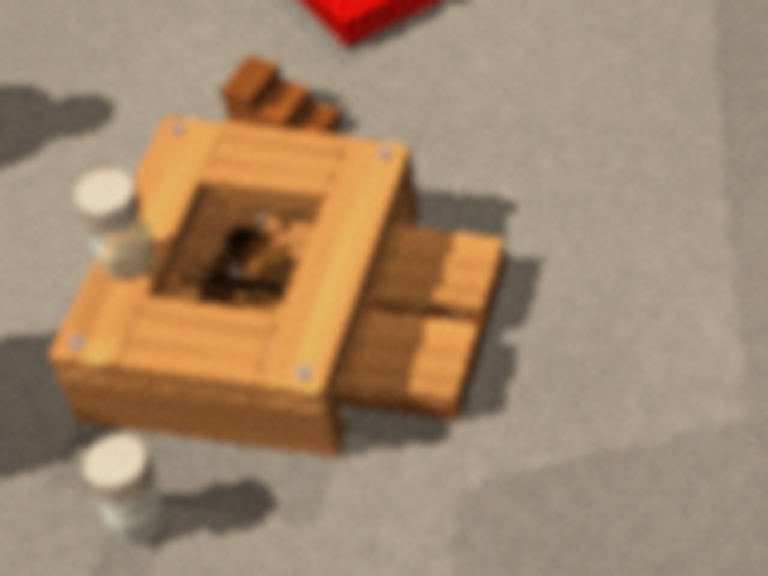

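The board is home and square, the moth shows in the window, the vials and step block are standing, and the gripper is clear.

```bash
python3 -c "
from workcell import order
print(order.job_done())"
```

```text
the job is handed in; nothing more can be done
None
```

The board is pushed fully home against the stop, square within about 0.01 rad and about 1–2 mm off the middle line, with the moth showing in the window. The vials and step block were still in place in the last picture, the gripper finished clear, and the job is handed in at about 13 s of the 54 s; no verdict came back.

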